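# Swap a label holder on the dish rack and hold it pressed home

### The job

Change the label on the culture-dish rack: pull the faded yellow label holder up out of the rail on the rack's front edge and leave it in the steel tray, then take the blue holder from the stand and push it down behind the rail's lip where the yellow one was, card facing outwards, until it is upright and fully home on the rail's floor. Its foot is self-adhesive, so do not let go: finish while still holding it there and pressing it firmly down, about 10 N. Leave the green holder in its place and do not disturb anything else on the bench.

Things in the scene. Friction and masses are not known exactly. Their poses are not given: they have to be found in the camera images.
- new_center (a point): the BLUE label holder, 80 mm wide (y), 70 mm tall, about 50 g. Upper 46 mm: frame 10 mm thick (x), gripped from above across x. Below it a tongue 76 wide, 4 thick, 24 deep, flush with the frame's back (+x), so the frame overhangs it 6 mm in front. Card on the front (-x) face. This point: middle of the frame's thickness and width, 35 mm above the foot and below the top edge; axes x front to back, z up.
- new_foot (a point): the blue holder: point 35 mm under new_center, at the tongue's bottom edge (which carries the adhesive). At the start the holder stands loose in the stand, card side roughly to the world's -y, tongue 16 mm deep in a 6 mm wide slot (so it may lean a few degrees), foot 4 mm above the bench.
- old_center (a point): the faded YELLOW label holder with a brown card; same shape, size, point and axes as new_center. At the start it stands loose in the rail at place_a or place_b (within 5 mm), foot on the rail floor.
- keep: the GREEN label holder, same shape, loose in the rail at the other place; it stays there. Origin at its foot, as new_foot; same axes.
- rack: fixed steel dish rack, 320 mm (y, along its front) by 255 mm (x, front to back), deck 46 mm above the bench. Origin at bench height. Its front (-x) looks roughly to the world's -y and carries the label rail. Dishes on it: the front row starts 63 mm behind the rail slot, tops 93 mm above the bench; rear row and wire fence start 145 mm behind the slot, up to 168 mm high.
- rail_mid (a point): middle of the label rail, on its slot's floor, 30 mm above the bench; axes as the rack. Slot 270 mm long (y), 6 mm wide (x from -3 to +3 mm), open on top. Behind it (+x) the back wall stands 32 mm above the floor, its top edge thus 3 mm lower than the centre of a seated holder (keep fingers above it). In front the lip rises 16 mm, then flares outward, 20 mm high, mouth 4 mm wider.
- place_a (a point): label place in the -y half of the rail: where new_foot belongs, on the slot floor; axes as the rack. It is 3 mm in front of the slot's middle, because the tongue is set back in the holder. The tongue has 1 mm play either way.
- place_b (a point): label place in the +y half of the rail, 116 mm from place_a, in the same way.
- rail_floor: the rigid floor strip of the rail's slot, part of the rack; the tongue is pressed down on it. Origin at the strip's underside, 8 mm under rail_mid.
- stand: fixed grey slotted stand for spare holders, 110 mm (its y) by 70 mm (its x), 20 mm high, two slots 6 mm wide along y, 33 mm apart; the blue holder stands in one, the other is empty. Origin under its middle.
- tray: fixed shallow open steel tray, 220 mm (its y) by 180 mm (its x), walls 3 mm thick and 25 mm high, floor 3 mm thick. Origin under its middle. The yellow holder goes in here; it may fall over in it.
- dish_pair: two stacked culture dishes, 90 mm across, 31 mm high, bystander. Origin under the middle.
- dish: one culture dish, 90 mm across, 16 mm high, bystander. Origin under the middle.
- marker: marker pen lying on the bench, 130 mm long (its x), 16 mm thick, bystander. Origin under the middle.
- bottle: clear bottle with a blue cap, 64 mm across, 170 mm high, bystander. Origin under the middle.
- tube_rack: clear rack full of capped tubes, 80 mm (x) by 200 mm (y), 89 mm high, bystander. Origin under the middle.
Mind the look-alikes: they are no part of the job. What is meant by the part that bears new_center is not purple, and is the larger of those in its own colour.

How it is judged:
By the outcome, as a careful person would: the job done as asked, in the order asked, and still so for the second after the job is handed in, while the arm keeps its last pose, push and grip.
It also fails if it takes over 58 s, if anything falls off the work surface, if the arm or the gripper's body presses on something with over 40 N, if the wrist force passes 120 N, or if a joint passes its speed limit or range.

### The arm

A 6-joint arm with a two-finger parallel gripper is mounted at the origin on the work surface. World frame = base frame: x ahead of the robot, y to its left, z up, the work surface at z = 0. Lengths are in m, angles in degrees, forces in N, time in s.
With the tool pointing down it reaches from about 0.4 to 0.825 m from the base axis. Payload 7 kg.
Tool frame: the origin (TCP) lies at the very end of the fingers, on their centre line; the grasp point (between the pads) lies 19 mm behind it (r.hold_point_z is the distance from the TCP to the grasp point, in m); z points along the fingers, y is the direction in which the jaws open and shut (so a half turn about z gives the same grasp; the last joint's range is limited). The gripper opens to 88 mm and grips with 3 to 60 N. Pads are 19 mm wide; open, the fingers measure 130 mm over their backs; the gripper's body (78 mm by 193 mm) begins 47 mm behind the grasp point.
Start: joints at [85.892, 20.546, 0.682, 0, -70.136, -16.507], TCP at [0.238, 0.632, 0.227] pointing down, gripper open.
Joint ranges: [-176.03, 176.03], [-82.01, 121.73], [-58.28, 71.71], [-173.87, 95.51], [-174.79, -0.11], [-173.66, 173.66]. Speed limits (degrees/s): [136.94, 136.94, 172.46, 180, 180, 180].

### API

Orientations are given as [roll, pitch, yaw] about the fixed x, y, z axes, in that order (R = Rz(yaw) Ry(pitch) Rx(roll)).
In Python, from plant import r gives the robot as it stands. The module is installed in compiled form; this text tells all that it offers.
- The arm moves only by the shell command python3 -m inch 'ROWS' [FORCE]. ROWS is text: rows parted by semicolons, each of 7 numbers parted by spaces: the shift along the tool's x, y, z in m, then the turn, a rotation vector about the tool's x, y, z in rad, then the opening, from 0 (shut) to 1 (fully open). In form: tx ty tz ax ay az jaw; .... A call has 1 to 20 rows; each row shifts and turns the commanded pose from where the row before left it, along the tool's axes as they then stand; what a row does not reach is not made up. A row lasts 1/12 s, in which the tool goes at most 41.7 mm and 7.16 degrees, less where a joint would pass 70% of its speed; a pose out of reach is approached as far as the arm can. A call with a gripper value outside its range is refused whole. The fingers move at their own pace and stop on an object; FORCE is the grip in N (left out, the last holds). Time passes only in rows, so rows that do not move let the fingers close. It gives the time, the measured TCP pose, the force and the opening at its end, in the units of the state.
- r.get_state(): the state, without advancing time (a new reading comes with each control period).
- r.capture(name): name is "side" or "top"; returns the picture (400x640x3 uint8, red, green, blue); there is no depth.
- r.camera_params(name): a dict with "vfov" (degrees; the focal length in pixels is half the picture's height over the tangent of half this angle, whatever the lens; pixels are square), "cx", "cy" (the principal point, pixels), "R" (3x3) and "t" (3): a world point X has camera coordinates R X + t. Camera axes: x right, y down, z forward; pixel columns grow to the right and rows downward; lengths in m; the calibration is good to about 2 mm. A picture is of the moment at which its call begins. camera_params takes no time and is no camera call.
- r.close_job(): hands the job in, once; it reports no verdict.
Trained networks look in the newest picture that a camera, given by its name, has taken for a name from the list of things; names that differ only in an ending like _2 or _b are one class to them, and where a whole thing is asked for, a point or a joint stands for the part that bears it (a point fixed in the world has none). Each returns a list of dicts, best first, with "p" (0 to 1); they miss things now and then, are a little off and sometimes report something else, mostly with a low value. They report only what shows in the picture. A call takes as long as a camera call. They do not tell look-alikes from the thing itself.
- r.recognise(target, camera): "xy" ([column, row] in pixels, amid what is visible of it).
The state is a dict: "time_s": time; "joints": joint angles; "qd": joint speeds; "joint_torque": joint torques, N m; "tcp_pos": TCP position; "eef_rot": TCP orientation; "contact_force": force on the tool from outside, world axes, zero at the start; "moment": the same for the moment, N m; "gripper_width": finger opening in m.
Only numpy, scipy, OpenCV 4.12 (cv2) and the standard library are available. Lean on these libraries where they do the work, as an engineer would, in place of code of your own. Each camera call takes 0.05 s, during which the arm holds its last target.

## Working session

There is one attempt and no reset: what is moved stays moved. The work goes in short steps, Python scripts to look and compute and a shell command to move; the robot and the scene stay as the last step left them, time stands still between calls to the robot, and variables do not carry over. Pictures are saved under pics/ and viewed, and the job is handed in when it is done.

```bash
mkdir -p pics; ls
python3 - <<'E'
from plant import r
import cv2,json,numpy as np
for n in("top","side"):
    im=r.capture(n); cv2.imwrite(f"pics/{n}0.png",im[:,:,::-1])
    print(n,r.camera_params(n))
print(r.get_state())
print(r.hold_point_z)
E
```

```text
pics
top {'vfov': 54.16463180869549, 'cx': 311.39504191376716, 'cy': 198.16160577054367, 'R': array([[ 0.02636438, -0.99946721,  0.01924093],
       [-0.99095884, -0.02866317, -0.13106867],
       [ 0.13155034, -0.01561143, -0.99118656]]), 't': array([-0.1434021 ,  0.55502866,  1.11691959])}
side {'vfov': 54.599476526340744, 'cx': 323.08174933754407, 'cy': 200.67610617338764, 'R': array([[-0.95102875, -0.30899576, -0.00812056],
       [-0.2268029 ,  0.71542277, -0.66085604],
       [ 0.21001135, -0.62665132, -0.75046876]]), 't': array([0.47901008, 0.25737499, 0.94248174])}
{'time_s': 0.1, 'joints': array([ 8.58917768e+01,  2.05897739e+01,  6.40592619e-01, -1.68976177e-02,
       -7.01368600e+01, -1.65074392e+01]), 'qd': array([ 0.01044556, -0.09265903,  0.15530385,  0.13299449,  0.01103419,
        0.01739031]), 'joint_torque': array([-1.05591800e-03, -5.84163058e+01,  2.93751740e+01,  7.01560915e+00,
        1.02452002e-02, -4.72572151e-05]), 'tcp_pos': array([0.23753702, 0.63136739, 0.22570337]), 'eef_rot': array([ 1.79912991e+02, -9.21896833e-03, -2.06214087e+01]), 'contact_force': array([-0.95101232,  0.19132507,  0.41575445]), 'moment': array([ 0.00353549, -0.02869199,  0.03563795]), 'gripper_width': 0.08773921141263308}
0.0188
```

View pics/top0.png

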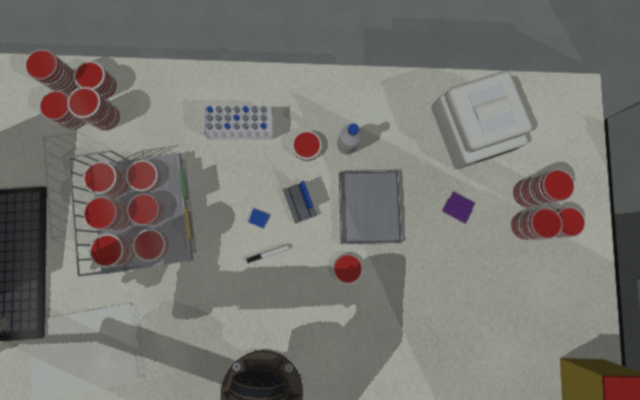

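View pics/side0.png

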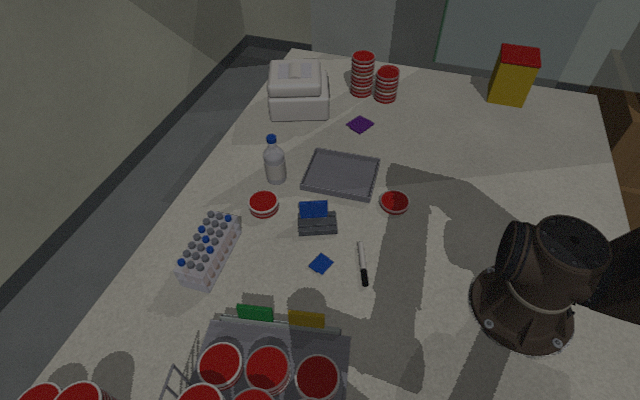

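The top view shows the rack on the left, with green at (183,182) and yellow at (187,224) in its rail. The stand is at (300,202) with the upright blue holder at (305,195), and the tray is at (371,206). Possible mistakes for the blue holder are the small flat blue piece at (259,218) and the purple piece at (459,207). I'll check with a crop and compute positions.

```bash
cat > h.py <<'E'
import numpy as np,cv2
from plant import r
def cam(n):
    c=r.camera_params(n); f=200/np.tan(np.radians(c['vfov'])/2); return f,c['cx'],c['cy'],np.array(c['R']),np.array(c['t'])
def proj(n,X):
    f,cx,cy,R,t=cam(n); p=(R@np.atleast_2d(X).T).T+t; return np.c_[f*p[:,0]/p[:,2]+cx,f*p[:,1]/p[:,2]+cy]
def ray(n,uv):
    f,cx,cy,R,t=cam(n); d=R.T@np.array([(uv[0]-cx)/f,(uv[1]-cy)/f,1]); o=-R.T@t; return o,d/np.linalg.norm(d)
def atz(n,uv,z):
    o,d=ray(n,uv); return o+d*(z-o[2])/d[2]
def tri(uvt,uvs):
    A=[];b=[]
    for n,uv in(("top",uvt),("side",uvs)):
        o,d=ray(n,uv);P=np.eye(3)-np.outer(d,d);A.append(P);b.append(P@o)
    A=np.vstack(A);b=np.hstack(b);x=np.linalg.lstsq(A,b,rcond=None)[0];return x,np.linalg.norm(A@x-b)
E
python3 - <<'E'
from h import *
np.set_printoptions(precision=3,suppress=True)
print(proj("top",[[0,0,0],[.238,.632,.227]]),proj("side",[[0,0,0],[.238,.632,.227]]))
for nm,uv in dict(trayA=(341,171),trayB=(401,171),trayC=(402,242),trayD=(341,242)).items(): print(nm,atz("top",uv,.025))
for n,b in(("top",(60,120,420,270)),("side",(180,130,420,390))):
    im=cv2.imread(f"pics/{n}0.png")[b[1]:b[3],b[0]:b[2]]; s=min(800/im.shape[1],600/im.shape[0])
    cv2.imwrite(f"pics/{n}0c.png",cv2.resize(im,None,fx=s,fy=s,interpolation=cv2.INTER_CUBIC))
for t in("new_center","old_center","keep","tray","stand","rail_mid","place_a","place_b","rack"):
    print(t,[( [round(float(v),1) for v in d['xy']],round(d['p'],2)) for c in("top","side") for d in r.recognise(t,c)[:3]])
E
```

```text
[[261.177 392.526]
 [-15.956 314.347]] [[520.025 306.495]
 [373.591 660.445]]
trayA [ 0.646 -0.215  0.025]
trayB [ 0.651 -0.397  0.025]
trayC [ 0.438 -0.399  0.025]
trayD [ 0.433 -0.219  0.025]
new_center [([460.5, 205.4], 0.75), ([260.7, 217.3], 0.7), ([305.2, 195.7], 0.63), ([313.9, 210.2], 0.66), ([322.2, 265.8], 0.62), ([361.6, 262.0], 0.3)]
old_center [([297.8, 205.6], 0.68), ([304.4, 195.5], 0.55), ([187.3, 226.4], 0.47), ([306.7, 316.4], 0.85), ([338.8, 173.2], 0.25)]
keep [([182.2, 186.3], 0.65), ([347.1, 267.5], 0.41), ([255.8, 314.2], 0.66)]
tray [([369.9, 206.5], 0.92), ([339.3, 172.2], 0.7)]
stand [([298.9, 204.4], 0.87), ([320.0, 222.8], 0.55), ([261.3, 364.2], 0.55), ([273.5, 160.4], 0.44)]
rail_mid [([135.0, 215.3], 0.92), ([304.8, 194.5], 0.59), ([187.6, 224.7], 0.2), ([269.5, 360.5], 0.7)]
place_a [([138.1, 211.8], 0.97), ([346.5, 269.8], 0.23), ([266.2, 362.8], 0.55)]
place_b [([138.1, 211.8], 0.97), ([346.5, 269.8], 0.23), ([266.2, 362.8], 0.55)]
rack [([136.4, 212.8], 0.81), ([266.5, 362.4], 0.62), ([307.9, 315.1], 0.38)]
```

View pics/top0c.png

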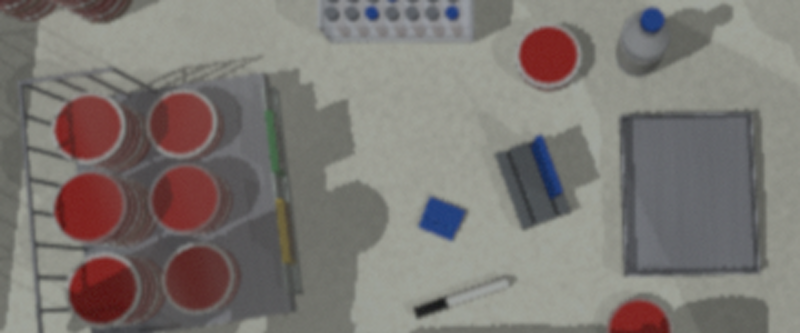

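View pics/side0c.png

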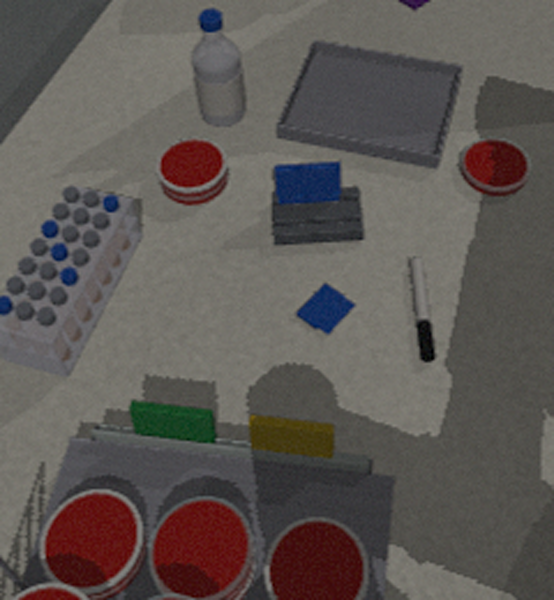

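The crops confirm the choice. The larger blue holder stands in the stand at top (305,195) and side (314,210). The small flat blue at (259,218) and the purple piece are look-alikes. Next I'll zoom in for edges.

Run:
```python
import cv2
def z(n,x0,y0,w,h,s):
    im=cv2.imread(f"pics/{n}0.png")[y0:y0+h,x0:x0+w]; im=cv2.convertScaleAbs(im,alpha=1.5,beta=10)
    im=cv2.resize(im,None,fx=s,fy=s,interpolation=cv2.INTER_NEAREST)
    for i in range(0,w,10):
        cv2.putText(im,str(x0+i),(i*s,8),0,.35,(255,255,255),1); cv2.line(im,(i*s,0),(i*s,5),(255,255,255),1)
    for i in range(0,h,10): cv2.putText(im,str(y0+i),(0,i*s+4),0,.35,(255,255,255),1)
    return im
import numpy as np
cv2.imwrite("pics/z1.png",z("top",165,145,40,120,5))
cv2.imwrite("pics/z2.png",z("side",200,295,150,55,5))
cv2.imwrite("pics/z3.png",np.hstack([z("top",275,170,50,60,7),z("side",290,190,60,60,7)]))
```

```text
(no output)
```

View pics/z1.png

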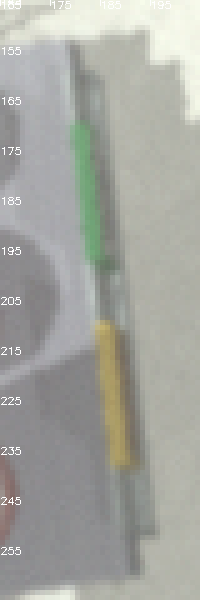

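View pics/z2.png

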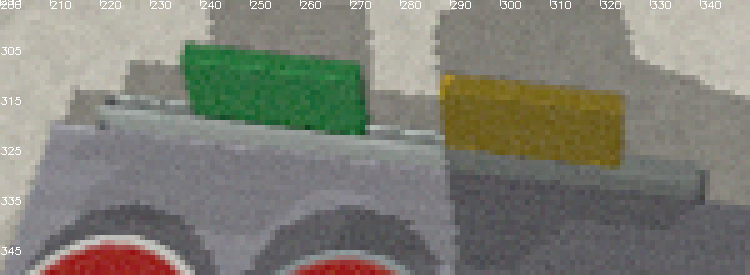

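View pics/z3.png

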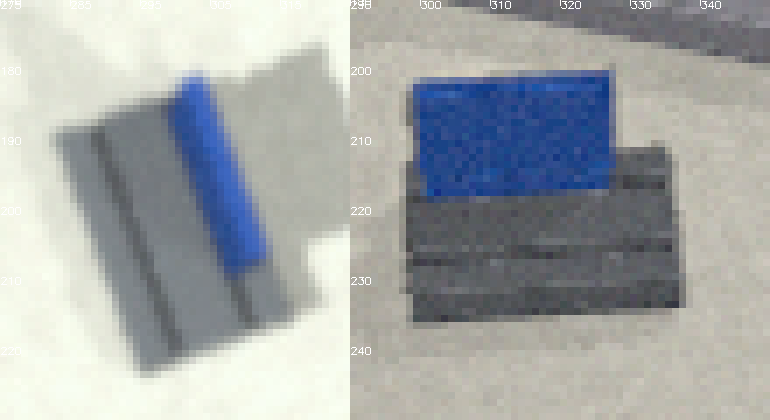

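```bash
cat > fit.py <<'E'
from h import *
from scipy.optimize import minimize
S=8
def holder(p,z0,part='frame',lean=True):
    # p: x,y of foot-ref (frame mid), yaw of holder x axis, lean about holder y
    x,y,yaw,ln=p; c,s=np.cos(yaw),np.sin(yaw); Rz=np.array([[c,-s,0],[s,c,0],[0,0,1]]); cl,sl=np.cos(ln),np.sin(ln)
    Ry=np.array([[cl,0,sl],[0,1,0],[-sl,0,cl]])
    b=np.array([[i,j,k] for i in(-.005,.005) for j in(-.04,.04) for k in(.024,.07)])
    return (Rz@Ry@b.T).T+[x,y,z0]
def render(n,P,box,occl=None):
    x0,y0,w,h=box; m=np.zeros((h*S,w*S),np.uint8)
    q=((proj(n,P)-[x0,y0]+.5)*S*16).astype(np.int32)
    cv2.fillConvexPoly(m,cv2.convexHull(q),255,shift=4)
    return cv2.resize(m,(w,h),interpolation=cv2.INTER_AREA)/255.
def fit(obs,p0,z0,fixlean=False):
    def cost(p):
        p=np.array(p); 
        if fixlean:p=np.r_[p[:3],0]
        P=holder(p,z0); return sum((((render(n,P,b)-m)*w)**2).sum() for n,b,m,w in obs)
    best=None
    for k in range(3):
        sim=np.array([p0]+[np.array(p0)+d for d in np.diag([.006,.006,.06,.05][:len(p0)])])
        o=minimize(cost,p0,method='Nelder-Mead',options=dict(initial_simplex=sim,xatol=1e-5,fatol=1e-3,maxiter=600)); p0=o.x
    return o.x,o.fun
E
python3 - <<'E'
from fit import *
np.set_printoptions(precision=4,suppress=True)
for n in("top","side"): f,cx,cy,R,t=cam(n); print(n,-R.T@t,f)
def obs(n,box,col):
    x0,y0,w,h=box; im=cv2.imread(f"pics/{n}0.png").astype(float)[y0:y0+h,x0:x0+w]; B,G,Rr=im[...,0],im[...,1],im[...,2]
    v={'b':B-Rr,'g':G-Rr*.5-B*.5,'y':(Rr*.6+G*.4)-B}[col]
    bg=np.median(v); hi=np.percentile(v,97); m=np.clip((v-bg)/(hi-bg),0,1) 
    m=np.clip((m-.15)/.5,0,1)
    return n,box,m,np.ones((h,w))
bt=obs("top",(290,172,28,44),'b'); bs=obs("side",(290,192,45,32),'b')
c=atz("top",(305,195),.06); print(c)
for o in([bt,bs],[bt],[bs]):
  for fl in(False,True):
    if len(o)==1 and not fl: continue
    x,f=fit(o,[c[0],c[1],np.radians(75)]+([] if fl else [0]),.004,fl); print('blue',x[:2],np.degrees(x[2:]),f)
print(bt[2].sum(),bs[2].sum())
for nm,tb,sb in(('g',(172,160,20,45),(230,298,50,30)),('y',(175,202,25,42),(283,305,48,32))):
    ot=obs("top",tb,nm); os_=obs("side",sb,nm); c=atz("top",(tb[0]+tb[2]/2,tb[1]+tb[3]/2),.09)
    # use side rows only upper part
    for o in([ot,os_],[ot],[os_]):
        x,f=fit(o,[c[0],c[1],np.radians(96)],.03,True); print(nm,x[:2],np.degrees(x[2:]),f, ot[2].sum(),os_[2].sum())
E
```

```text
top [ 0.4069 -0.11    1.1826] 391.1319082527648
side [0.316  0.5545 0.8813] 387.497244507562
[ 0.5646 -0.1089  0.06  ]
blue [ 0.5615 -0.0941] [111.9688 -16.5767] 99.49784189459693
blue [ 0.5678 -0.1067] [112.4411] 145.61549864420545
blue [ 0.5667 -0.1112] [110.9819] 43.81420022754804
blue [ 0.5665 -0.1027] [107.6599] 79.76213454227008
179.31046404627324 464.80555555555554
g [0.5844 0.2414] [100.0475] 142.44382377499713 111.9245283018868 508.86341463414635
g [0.585  0.2395] [105.5382] 103.7687378803426 111.9245283018868 508.86341463414635Traceback (most recent call last):
  File "<stdin>", line 21, in <module>
  File "fit.py", line 23, in fit
    o=minimize(cost,p0,method='Nelder-Mead',options=dict(initial_simplex=sim,xatol=1e-5,fatol=1e-3,maxiter=600)); p0=o.x
    res = _minimize_neldermead(fun, x0, args, callback, bounds=bounds,
                               **options)
    fsim[k] = func(sim[k])
              ~~~~^^^^^^^^
    fx = function(np.copy(x), *(wrapper_args + args))
  File "fit.py", line 19, in cost
    P=holder(p,z0); return sum((((render(n,P,b)-m)*w)**2).sum() for n,b,m,w in obs)
                           ~~~^^^^^^^^^^^^^^^^^^^^^^^^^^^^^^^^^^^^^^^^^^^^^^^^^^^^^
  File "fit.py", line 19, in <genexpr>
    P=holder(p,z0); return sum((((render(n,P,b)-m)*w)**2).sum() for n,b,m,w in obs)
                                  ~~~~~~^^^^^^^
  File "fit.py", line 12, in render
    q=((proj(n,P)-[x0,y0]+.5)*S*16).astype(np.int32)
        ~~~~^^^^^
  File "h.py", line 6, in proj
    f,cx,cy,R,t=cam(n); p=(R@np.atleast_2d(X).T).T+t; return np.c_[f*p[:,0]/p[:,2]+cx,f*p[:,1]/p[:,2]+cy]
                ~~~^^^
  File "h.py", line 4, in cam
    c=r.camera_params(n); f=200/np.tan(np.radians(c['vfov'])/2); return f,c['cx'],c['cy'],np.array(c['R']),np.array(c['t'])
ValueError: time passes only in moves, steps and waits
```

```bash
python3 - <<'E'
from plant import r
import json
json.dump({n:{k:(v.tolist() if hasattr(v,'tolist') else v) for k,v in r.camera_params(n).items()} for n in("top","side")},open("cam.json","w"))
print(r.get_state()['time_s'])
E
sed -i 's/c=r.camera_params(n);/c=CP[n];/; 2a import json\nCP=json.load(open("cam.json"))' h.py; sed -i 's/cy+0//' h.py
python3 - <<'E'
from h import *
np.set_printoptions(precision=4,suppress=True)
# tray rim corners, stand corners, base
im=cv2.imread("pics/top0.png"); 
def z(n,x0,y0,w,h,s,f):
    im=cv2.imread(f"pics/{n}0.png")[y0:y0+h,x0:x0+w]; im=cv2.convertScaleAbs(im,alpha=1.5,beta=10)
    im=cv2.resize(im,None,fx=s,fy=s,interpolation=cv2.INTER_CUBIC)
    for i in range(0,w,10): cv2.putText(im,str(x0+i),(i*s,8),0,.35,(0,0,255),1)
    for i in range(0,h,10): cv2.putText(im,str(y0+i),(0,i*s+4),0,.35,(0,0,255),1)
    cv2.imwrite(f,im)
z("top",330,160,85,92,6,"pics/t1.png"); z("side",295,142,95,65,7,"pics/t2.png")
E
```

```text
1.0
```

View pics/t1.png

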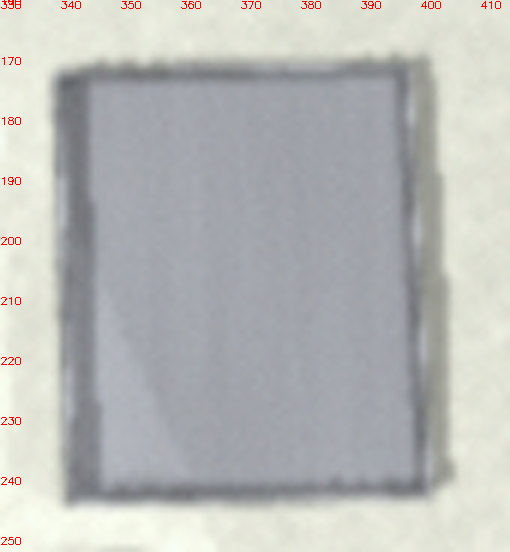

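View pics/t2.png

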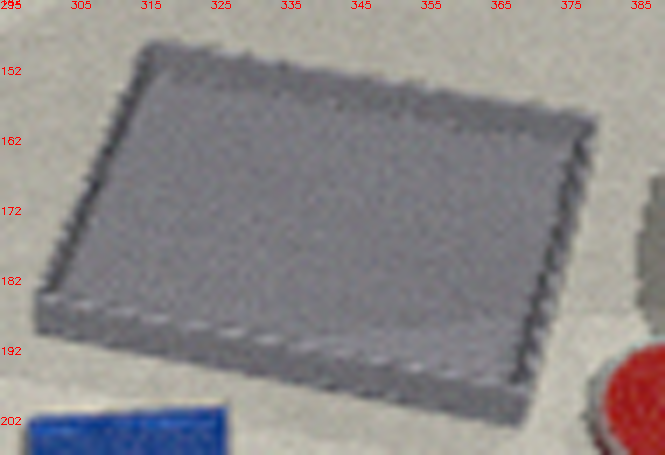

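```bash
head -8 h.py
python3 - <<'E'
from h import *
np.set_printoptions(precision=4,suppress=True)
T=dict(UL=(339,172),UR=(397.3,170.3),LL=(340.7,243.3),LR=(399.2,242))
Sd=dict(UL=(299.8,182.9),UR=(315.2,148),LL=(369,196.5),LR=(379.8,158.6))
P={}
for k in T: P[k]=tri(T[k],Sd[k]);print(k,*P[k],atz("top",T[k],.025),atz("side",Sd[k],.025))
# base origin etc
E
```

```text
import numpy as np,cv2
from plant import r
import json
CP=json.load(open("cam.json"))
def cam(n):
    c=CP[n]; f=200/np.tan(np.radians(c['vfov'])/2); return f,c['cx'],c['cy'],np.array(c['R']),np.array(c['t'])
def proj(n,X):
    f,cx,cy,R,t=cam(n); p=(R@np.atleast_2d(X).T).T+t; return np.c_[f*p[:,0]/p[:,2]+cx,f*p[:,1]/p[:,2]+cy]
UL [ 0.6446 -0.2091  0.024 ] 0.0027468142049115064 [ 0.6425 -0.2094  0.025 ] [ 0.6462 -0.2081  0.025 ]
UR [ 0.6567 -0.3885  0.0134] 0.0016453760596789153 [ 0.6531 -0.386   0.025 ] [ 0.6533 -0.3759  0.025 ]
LL [ 0.4299 -0.2179  0.0246] 0.0013371056608998968 [ 0.4289 -0.218   0.025 ] [ 0.4308 -0.2174  0.025 ]
LR [ 0.4369 -0.3916  0.0231] 0.0006893775383707652 [ 0.4374 -0.3911  0.025 ] [ 0.4362 -0.3895  0.025 ]
```

```bash
sed -i 's/def holder(p,z0,part=.frame.,lean=True)/def holder(p,z0,zb=.024)/; s/k in(.024,.07)/k in(zb,.07)/; s/P=holder(p,z0); return sum.*/return sum((((render(n,holder(p,z0,zb),b)-m)*w)**2).sum() for n,b,m,w,zb in obs)/' fit.py
cat >> fit.py <<'E'
def obs(n,box,col,zb=.024,fn=None,thr=None):
    x0,y0,w,h=box; im=cv2.imread(fn or f"pics/{n}0.png").astype(float)[y0:y0+h,x0:x0+w]; s=im.sum(2)+20; B,G,Rr=im[...,0]/s,im[...,1]/s,im[...,2]/s
    v={'b':B,'g':G,'y':-B}[col]
    bg=np.median(np.r_[v[0],v[-1]]) ; hi=np.percentile(v,96); m=np.clip((v-bg)/(hi-bg),0,1)
    m=np.clip((m-.15)/.7,0,1)
    return n,box,m,np.ones((h,w)),zb
def dbg(os_,p,z0,fn):
    t=[]
    for n,b,m,w,zb in os_:
        x=np.hstack([m,render(n,holder(p,z0,zb),b)]); x=cv2.resize((x*255).astype(np.uint8),None,fx=6,fy=6,interpolation=cv2.INTER_NEAREST); t.append(x)
    W=max(x.shape[1] for x in t); cv2.imwrite(fn,np.vstack([np.pad(x,((0,8),(0,W-x.shape[1]))) for x in t]))
E
python3 - <<'E'
from fit import *
np.set_printoptions(precision=4,suppress=True)
bt=obs("top",(290,172,28,44),'b'); bs=obs("side",(290,192,45,32),'b')
c=atz("top",(305,195),.06)
x,f=fit([bt,bs],[c[0],c[1],np.radians(110),-.1],.004); print('blue',x[:2],np.degrees(x[2:]),f); dbg([bt,bs],x,.004,"pics/fb.png")
for o in([bt],[bs]): y,f=fit(o,[*x],.004);print(' single',y[:2],np.degrees(y[2:]),f)
for nm,tb,sb in(('g',(172,160,20,45),(230,298,50,30)),('y',(175,202,25,42),(283,305,48,32))):
    ot=obs("top",tb,nm); os_=obs("side",sb,nm,.034); c=atz("top",(tb[0]+tb[2]/2,tb[1]+tb[3]/2),.09)
    for o in([ot,os_],[ot],[os_]):
        x,f=fit(o,[c[0],c[1],np.radians(96),0],.03); print(nm,x[:2],np.degrees(x[2:]),f)
        if len(o)==2: dbg(o,x,.03,f"pics/f{nm}.png")
E
python3 -c "
import cv2,numpy as np
a=[cv2.imread(f'pics/f{k}.png') for k in 'bgy']; H=max(i.shape[0] for i in a)
cv2.imwrite('pics/f.png',cv2.resize(np.hstack([np.pad(i,((0,H-i.shape[0]),(0,8),(0,0))) for i in a]),None,fx=.45,fy=.9,interpolation=0)) if 0 else cv2.imwrite('pics/f.png',cv2.resize(np.hstack([np.pad(i,((0,H-i.shape[0]),(0,8),(0,0))) for i in a]),None,fx=.47,fy=.47))"
```

```text
blue [ 0.5642 -0.1012] [111.4843  -8.7826] 104.90404323083763
 single [ 0.5637 -0.1039] [111.4804  -7.6291] 6.410470200925057
 single [ 0.56   -0.0852] [112.1238 -25.9508] 16.252655079472365
g [0.5806 0.2564] [ 99.5962 -16.332 ] 56.2787844870211
g [0.5825 0.2549] [100.7707 -15.6853] 6.908453335099864
g [0.5808 0.253 ] [ 99.7376 -11.1852] 27.140869345719445
y [0.4684 0.2356] [100.46   -16.7085] 58.49587129622495
y [0.4692 0.2295] [100.2275 -12.4746] 4.652047740011145
y [0.4685 0.2333] [100.3501 -12.4865] 19.075933565909068
```

View pics/f.png

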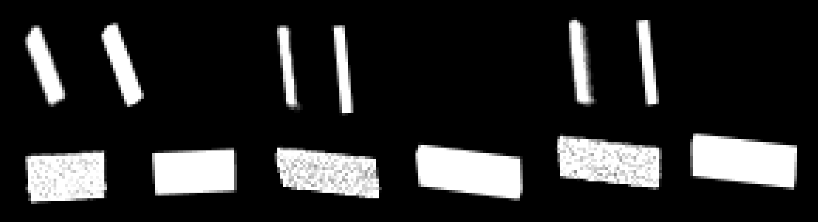

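```bash
python3 - <<'E'
from fit import *
np.set_printoptions(precision=4,suppress=True)
bt=obs("top",(290,172,28,44),'b'); bs=obs("side",(290,192,45,32),'b',.0165)
c=atz("top",(305,195),.06)
x,f=fit([bt,bs],[c[0],c[1],np.radians(110),-.1],.004); print('blue',x[:2],np.degrees(x[2:]),f, holder(x,.004,.07)[[1,3,5,7]].mean(0)); dbg([bt,bs],x,.004,"pics/fb.png")
for o in([bt],[bs]): y,f=fit(o,[*x],.004);print(' single',y[:2],np.degrees(y[2:]),f)
for nm,tb,sb in(('g',(172,160,20,45),(230,298,50,30)),('y',(175,202,25,42),(283,305,48,32))):
    ot=obs("top",tb,nm,.0699); os_=obs("side",sb,nm,.032); c=atz("top",(tb[0]+tb[2]/2,tb[1]+tb[3]/2),.09)
    for o in([ot,os_],[ot],[os_]):
      for fl in (0,1):
        x,f=fit(o,[c[0],c[1],np.radians(96),0][:4-fl],.03,fl); print(nm,x[:2],np.degrees(x[2:]),f,holder(np.r_[x,0][:4],.03,.07)[[1,3,5,7]].mean(0))
        if len(o)==2: dbg(o,np.r_[x,0][:4],.03,f"pics/f{nm}.png")
E
python3 -c "
import cv2,numpy as np
a=[cv2.imread(f'pics/f{k}.png') for k in 'bgy']; H=max(i.shape[0] for i in a)
cv2.imwrite('pics/f2.png',cv2.resize(np.hstack([np.pad(i,((0,H-i.shape[0]),(0,8),(0,0))) for i in a]),None,fx=.47,fy=.47))"
```

```text
blue [ 0.5638 -0.1003] [111.8373  -9.7582] 59.48820415112867 [ 0.5682 -0.1113  0.073 ]
 single [ 0.5636 -0.1038] [111.479   -7.7365] 6.387147782362378
 single [ 0.5656 -0.0991] [112.378   -6.2329] 16.67621221773196
g [0.5809 0.2544] [ 99.6343 -14.9188] 58.64392558378954 [0.5839 0.2367 0.0976]
g [0.5838 0.2401] [99.5457] 172.88929845830324 [0.5838 0.2401 0.1   ]
g [0.5829 0.2351] [100.4541  -0.0861] 1.402994712654519 [0.5829 0.235  0.1   ]
g [0.5829 0.235 ] [100.4723] 1.4104581491937214 [0.5829 0.235  0.1   ]
g [0.5818 0.2503] [99.7429 -8.4711] 27.554369786537308 [0.5835 0.2402 0.0992]
g [0.5827 0.2432] [96.9252] 66.7970920888434 [0.5827 0.2432 0.1   ]
y [0.4674 0.2347] [100.7104 -16.6004] 60.92059309945812 [0.4711 0.215  0.0971]
y [0.4708 0.2186] [100.3397] 196.37341325774435 [0.4708 0.2186 0.1   ]
y [0.4704 0.2132] [100.5108  -0.2263] 11.938968951399119 [0.4704 0.2129 0.1   ]
y [0.4707 0.213 ] [100.6256] 11.9208891350678 [0.4707 0.213  0.1   ]
y [0.4681 0.2304] [100.3016  -9.7567] 18.98443784619616 [0.4702 0.2188 0.099 ]
y [0.4699 0.2218] [98.5501] 69.91954121963933 [0.4699 0.2218 0.1   ]
```

View pics/f2.png

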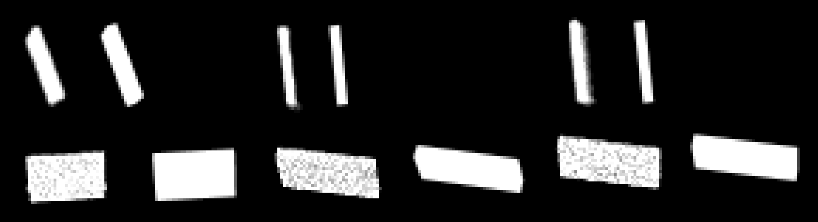

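Run:
```python
from h import *
np.set_printoptions(precision=4,suppress=True)
def z(n,x0,y0,w,h,s):
    im=cv2.imread(f"pics/{n}0.png")[y0:y0+h,x0:x0+w]; im=cv2.convertScaleAbs(im,alpha=1.8,beta=0)
    im=cv2.resize(im,None,fx=s,fy=s,interpolation=cv2.INTER_CUBIC)
    for i in range(0,w,10): cv2.putText(im,str(x0+i),(i*s,8),0,.35,(0,0,255),1)
    for i in range(0,h,5): cv2.putText(im,str(y0+i),(0,i*s+4),0,.35,(0,0,255),1)
    return im
cv2.imwrite("pics/r1.png",np.hstack([z("top",160,145,40,40,10),z("top",170,225,40,40,10)]))
cv2.imwrite("pics/r2.png",np.hstack([z("side",210,300,40,40,10),z("side",315,310,40,40,10)]))
# predictions: rail at yaw 100.5
a=np.radians(100.5); X=np.array([np.cos(a),np.sin(a),0]);Y=np.array([-X[1],X[0],0])
for m in ((.527,.225),):
    m=np.array([*m,.03])+X*.003
    for s in(-.135,.135): 
        for nm,P in dict(wall=m+Y*s+X*.003+[0,0,.032],lip=m+Y*s-X*.007+[0,0,.02]).items(): print(s,nm,P,proj("top",P),proj("side",P))
```

```text
-0.135 wall [0.6586 0.2555 0.062 ] [[180.7306 159.289 ]] [[222.5317 311.4113]]
-0.135 lip [0.6605 0.2457 0.05  ] [[185.4053 159.7208]] [[224.8999 309.6861]]
0.135 wall [0.3932 0.2063 0.062 ] [[191.6316 251.7939]] [[341.7201 326.0724]]
0.135 lip [0.395  0.1965 0.05  ] [[196.3293 251.2206]] [[342.0135 324.0338]]
```

View pics/r1.png

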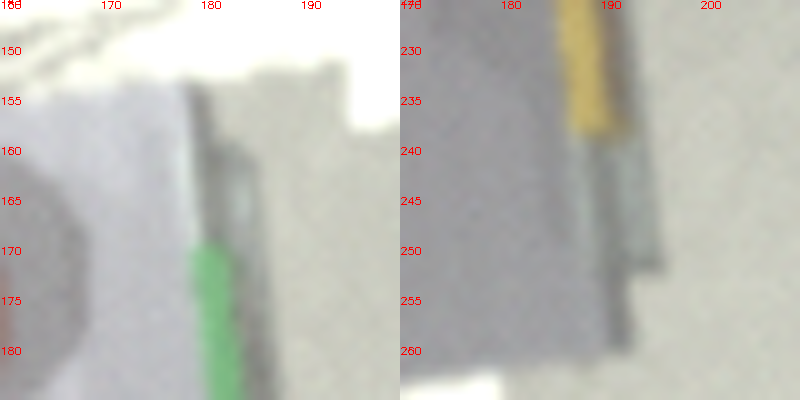

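View pics/r2.png

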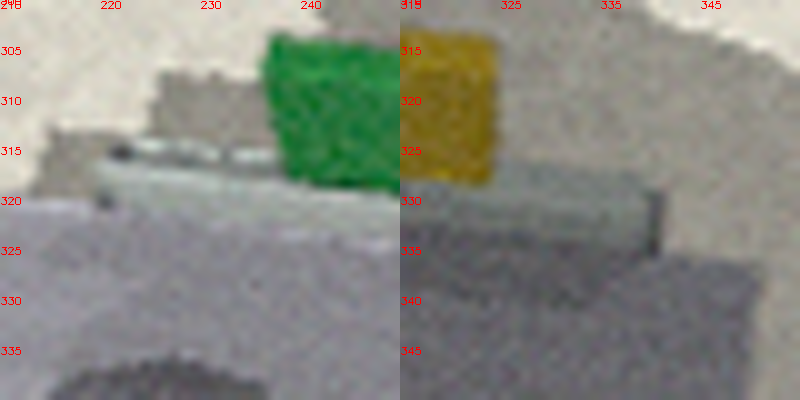

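```bash
python3 -m inch '.0281 .0237 0 0 0 0 .42;.0281 .0237 0 0 0 0 .42;.0281 .0237 0 0 0 0 .42;.0281 .0237 0 0 0 0 .42;.0281 .0237 0 0 0 0 .42;.0281 .0237 0 0 0 0 .42;.0281 .0237 0 0 0 0 .42;.0281 .0237 0 0 0 0 .42;.0281 .0237 0 0 0 0 .42;.0281 .0237 0 0 0 0 .42;.0281 .0237 0 0 0 0 .42;.0281 .0237 0 0 0 0 .42;.0281 .0237 0 0 0 0 .42;0 0 .0 0 0 -.1084 .42;0 0 .0 0 0 -.1084 .42;0 0 0 0 0 -.1084 .42;0 0 .0 0 0 -.1084 .42;0 0 0 0 0 -.1084 .42;0 0 0 0 0 0 .42;0 0 0 0 0 0 .42' 20
python3 - <<'E'
from h import *
for n in("top","side"):
    im=r.capture(n); cv2.imwrite(f"pics/{n}1.png",im[:,:,::-1])
s=r.get_state(); print(s['tcp_pos'],s['eef_rot'],s['contact_force'],s['gripper_width'])
print(proj("top",s['tcp_pos']),proj("side",s['tcp_pos']))
E
```

```text
time_s: 2.67
tcp_pos: [0.4711, 0.2147, 0.2267]
eef_rot: [-180.0, -0.0, 10.2]
contact_force: [0.5, -0.6, -0.1]
gripper_width: 0.0369
[0.47107419 0.21482551 0.226653  ] [-1.79992734e+02 -7.79645387e-03  1.02524035e+01] [ 0.30238965  0.68461562 -0.46192549] 0.03661896356330457
[[170.99247255 219.69459889]] [[303.50652091 281.91055719]]
```

View pics/top1.png

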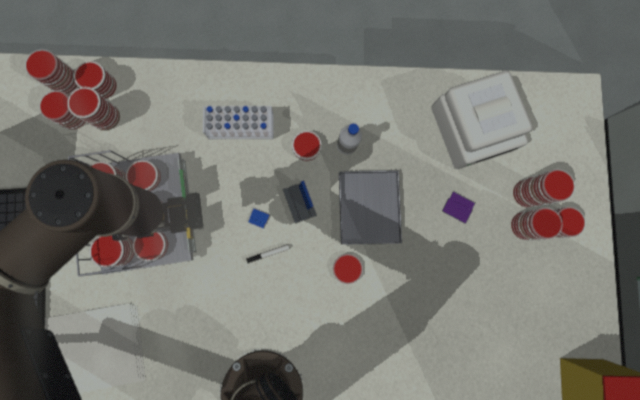

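View pics/side1.png

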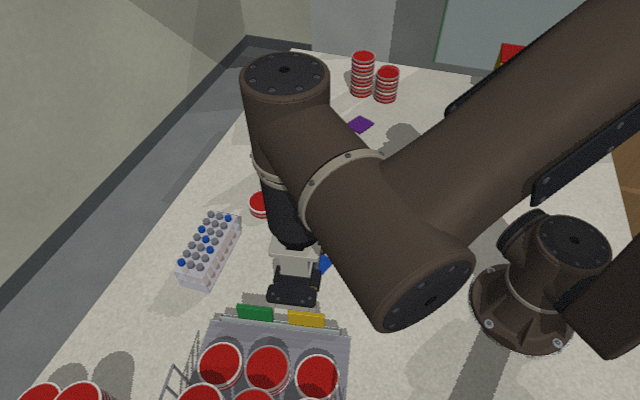

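Run:
```python
from h import *
np.set_printoptions(precision=1,suppress=True)
im=cv2.imread("pics/side1.png")[230:345,240:350]; im=cv2.convertScaleAbs(im,alpha=2,beta=10); im=cv2.resize(im,None,fx=5,fy=5,interpolation=2)
for i in range(0,110,10): cv2.putText(im,str(240+i),(i*5,8),0,.35,(0,0,255),1)
for i in range(0,115,10): cv2.putText(im,str(230+i),(0,i*5+4),0,.35,(0,0,255),1)
a=np.radians(100.25);X=np.array([np.cos(a),np.sin(a),0]);Y=np.array([-X[1],X[0],0]);T=np.array([.4711,.2148,.2267])
for d in(-.039,-.018,.018,.039):
  for w in(-.0095,.0095):
    p=proj("side",T+X*d+Y*w)[0]; print(d,w,p, proj("top",T+X*d+Y*w)[0]); cv2.circle(im,(int((p[0]-239.5)*5),int((p[1]-229.5)*5)),3,(255,255,0),-1)
cv2.imwrite("pics/s1z.png",im)
```

```text
-0.039 -0.0095 [302.1 263.9] [186.6 213.4]
-0.039 0.0095 [311.6 264.9] [187.5 221.1]
-0.018 -0.0095 [300.2 273.1] [178.  214.7]
-0.018 0.0095 [309.9 274.2] [178.8 222.4]
0.018 -0.0095 [296.9 289.8] [163.2 216.9]
0.018 0.0095 [306.9 291. ] [164.  224.7]
0.039 -0.0095 [294.8 300. ] [154.5 218.2]
0.039 0.0095 [305.  301.2] [155.3 226. ]
```

View pics/s1z.png

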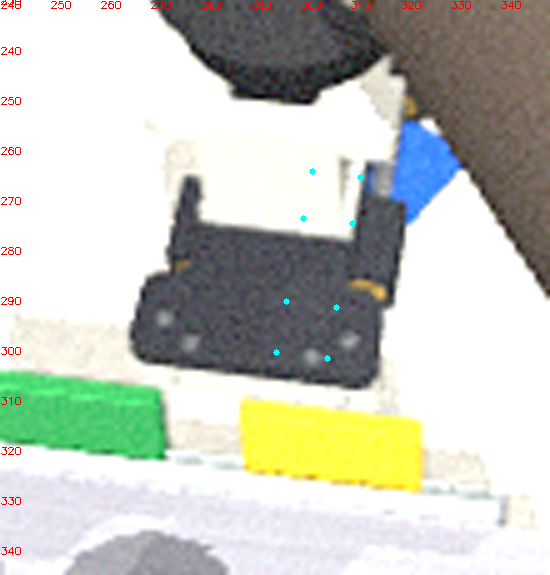

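Run:
```python
from h import *
np.set_printoptions(precision=2,suppress=True,linewidth=150)
im=cv2.cvtColor(cv2.imread("pics/top0.png"),cv2.COLOR_BGR2GRAY).astype(float); im=cv2.GaussianBlur(im,(0,0),1)
xs=np.arange(130,430,10); ys=[]
for x in list(range(110,200,6))+list(range(210,590,10)):
    c=im[45:85,x]; d=np.diff(c); k=np.argmax(d); 
    w=np.clip(d[max(k-2,0):k+3],0,None); ys.append((x,45.5+(np.arange(max(k-2,0),k+3)*w).sum()/w.sum(),d[k]))
ys=np.array(ys); ys=ys[ys[:,2]>10]; p=np.polyfit(ys[:,0],ys[:,1],1); print(p); print(np.c_[ys[:,0],ys[:,1]-np.polyval(p,ys[:,0])].T)
# right table edge
yy=[]
for y in range(90,330,10):
    c=im[y,585:640]; d=-np.diff(c);k=np.argmax(d);w=np.clip(d[max(k-2,0):k+3],0,None); yy.append((y,585.5+(np.arange(max(k-2,0),k+3)*w).sum()/w.sum(),d[k]))
yy=np.array(yy); p=np.polyfit(yy[:,0],yy[:,1],1); print(np.c_[yy[:,0],yy[:,1]-np.polyval(p,yy[:,0]),yy[:,2]].T)
```

```text
[ 0.03 52.68]
[[116.   122.   128.   134.   140.   146.   152.   158.   164.   170.   176.   182.   188.   194.   210.   220.   230.   240.   250.   260.   270.
  280.   290.   300.   310.   320.   330.   340.   350.   360.   370.   380.   390.   400.   410.   420.   430.   440.   450.   460.   470.   480.
  490.   500.   510.   520.   530.   540.   550.   560.   570.   580.  ]
 [ -0.06  -0.1    0.02  -0.08   0.03   0.01   0.21   0.06  -0.01  -0.02   0.04   0.2   -0.34  -0.02  -0.14  -0.05   0.01  -0.11  -0.06   0.07   0.14
   -0.09   0.08   0.11   0.07   0.05  -0.23   0.16   0.06   0.1    0.03   0.03   0.04   0.08  -0.04  -0.02   0.1   -0.07  -0.1    0.09  -0.05   0.04
    0.05  -0.29  -0.06   0.11  -0.14   0.02   0.07  -0.18   0.11   0.08]]
[[ 90.   100.   110.   120.   130.   140.   150.   160.   170.   180.   190.   200.   210.   220.   230.   240.   250.   260.   270.   280.   290.
  300.   310.   320.  ]
 [  0.05  -0.28  -0.01   0.22  -0.02  -0.08   0.08   0.07  -0.03  -0.05   0.07  -0.07  -0.06  -0.01   0.15   0.05   0.01   0.05   0.09  -0.05  -0.15
    0.02   0.03  -0.09]
 [ 18.66  19.89  20.99  35.68  34.55  35.22  37.48  36.05  36.85  38.95  40.47  37.74  36.27  40.    40.73  38.79  38.79  39.7   37.57  35.19  36.19
   37.31  36.54  34.96]]
```

Run:
```python
from h import *
np.set_printoptions(precision=4,suppress=True,linewidth=150)
D={}
for n in("top","side"):
    im=cv2.imread(f"pics/{n}0.png").astype(int); m=((im[...,2]-im[...,1]>60)).astype(np.uint8)
    k,l,st,c=cv2.connectedComponentsWithStats(m)
    for i in range(1,k):
        if st[i,4]>150:
            cs,_=cv2.findContours((l==i).astype(np.uint8),0,cv2.CHAIN_APPROX_NONE); h=cv2.convexHull(max(cs,key=len)); e=cv2.fitEllipse(h); print(n,np.round(e[0],1),np.round(e[1],1),st[i,4])
```

```text
top [40.2 63.9] [25.6 28.4] 584
top [89.2 74.9] [22.9 25.8] 466
top [ 83.3 101.6] [25.  27.6] 553
top [ 53.8 104.9] [25.  27.1] 541
top [306.2 144.3] [23.8 24.7] 474
top [141.2 174.9] [24.  25.4] 399
top [ 98.8 177.1] [25.5 28.2] 536
top [558.6 184.8] [27.  29.4] 636
top [142.5 208.9] [26.2 27.5] 474
top [ 99.4 212.7] [27.9 29.6] 656
top [546.5 222.8] [26.4 28.5] 605
top [570.9 221.5] [24.1 26.9] 481
top [105.5 249.4] [26.5 28.3] 460
top [347.3 267.8] [24.7 25.3] 498
top [621.6 388.6] [36.3 56.9] 814
side [518.8  55. ] [20.8 58.5] 697
side [363.1  55.5] [ 9.7 20.3] 164
side [388.2  71.5] [11.9 20.7] 186
side [262.4 200.6] [19.2 26.3] 407
side [388.3 199.9] [12.6 17.8] 167
side [219.1 363.4] [35.4 41.6] 946
side [266.4 367.4] [38.4 42.4] 1031
side [ 74.8 404. ] [33.9 51.5] 510
side [ 38.3 396.3] [20.6 39.1] 424
side [197.8 406.6] [38.4 46.9] 425
side [250.8 411.6] [40.4 46.5] 256
```

Run:
```python
from h import *
np.set_printoptions(precision=4,suppress=True,linewidth=150)
for a,b,z in(((141.2,174.9),(219.1,363.4),.093),((142.5,208.9),(266.4,367.4),.093),((306.2,144.3),(262.4,200.6),.031),((149,244.5),(318,378),.093)):
    print(*tri(a,b),atz("top",a,z),atz("side",b,z))
# robot base: elbows
print(atz("top",(261,390),0))
```

```text
[0.6079 0.3622 0.0707] 0.000555677281593884 [0.6035 0.3525 0.093 ] [0.6003 0.3675 0.093 ]
[0.509  0.3439 0.0863] 0.0007205147281597426 [0.5078 0.341  0.093 ] [0.5078 0.3458 0.093 ]
[ 0.7263 -0.1079  0.0235] 0.001024688548234363 [ 0.7235 -0.1081  0.031 ] [ 0.7235 -0.1021  0.031 ]
[0.4092 0.3258 0.0652] 0.0017059619591382755 [0.4103 0.3152 0.093 ] [0.4049 0.3334 0.093 ]
[0.0068 0.0008 0.    ]
```

```bash
python3 -m inch '0 -.0015 .035 0 0 0 .42;0 0 .035 0 0 0 .42;0 0 .03 0 0 0 .42;0 0 .02 0 0 0 .42;0 0 .015 0 0 0 .42;0 0 .012 0 0 0 .42;0 0 .011 0 0 0 .42;0 0 0 0 0 0 .42;0 0 0 0 0 0 .42' 10
python3 - <<'E'
from h import *
im=r.capture("side"); cv2.imwrite("pics/side2.png",cv2.resize(im[240:360,200:360,::-1],None,fx=5,fy=5))
im=r.capture("top"); cv2.imwrite("pics/top2.png",cv2.resize(im[130:280,100:300,::-1],None,fx=4,fy=4))
E
```

```text
time_s: 3.52
tcp_pos: [0.4707, 0.2161, 0.0683]
eef_rot: [180.0, 0.1, 10.4]
contact_force: [0.5, 0.2, 0.5]
gripper_width: 0.0364
```

View pics/side2.png

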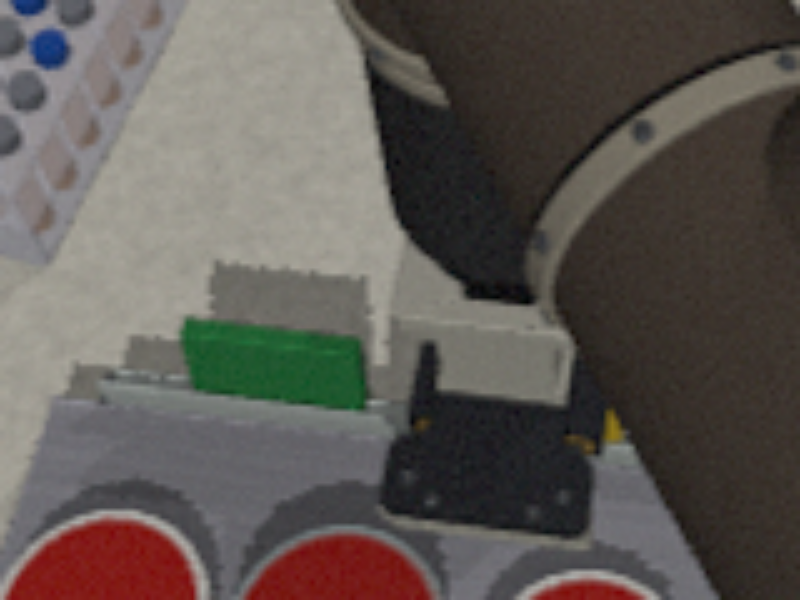

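View pics/top2.png

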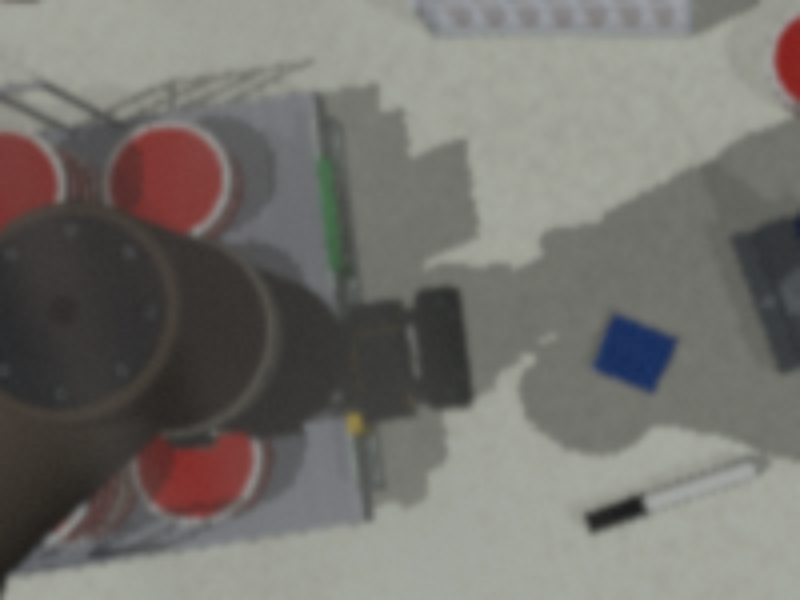

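```bash
python3 -m inch '0 0 0 0 0 0 0;0 0 0 0 0 0 0;0 0 0 0 0 0 0;0 0 0 0 0 0 0;0 0 0 0 0 0 0;0 0 0 0 0 0 0;0 0 0 0 0 0 0' 8
```

```text
time_s: 4.2
tcp_pos: [0.4709, 0.2174, 0.069]
eef_rot: [-179.9, -0.1, 10.4]
contact_force: [-3.3, 4.9, 1.5]
gripper_width: 0.0134
```

```bash
python3 -m inch '0 0 0 0 0 0 0;0 0 0 0 0 0 0;0 0 0 0 0 0 0'; python3 -m inch '0 -.001 0 0 0 0 0;0 -.001 0 0 0 0 0;0 0 0 0 0 0 0;0 0 0 0 0 0 0'
```

```text
time_s: 4.45
tcp_pos: [0.4709, 0.2174, 0.069]
eef_rot: [-179.9, -0.1, 10.4]
contact_force: [-3.3, 4.7, 2.0]
gripper_width: 0.0135
time_s: 4.78
tcp_pos: [0.4708, 0.2189, 0.069]
eef_rot: [-179.9, -0.1, 10.5]
contact_force: [-3.1, 5.2, 3.7]
gripper_width: 0.0125
```

```bash
python3 -m inch '0 -.001 0 0 0 0 0;0 -.001 0 0 0 0 0;0 0 0 0 0 0 0;0 0 0 0 0 0 0'; python3 -m inch '0 -.001 0 0 0 0 0;0 -.001 0 0 0 0 0;0 0 0 0 0 0 0;0 0 0 0 0 0 0'
```

```text
time_s: 5.12
tcp_pos: [0.4705, 0.2206, 0.0689]
eef_rot: [-180.0, -0.1, 10.5]
contact_force: [-2.5, 3.1, 5.5]
gripper_width: 0.0115
time_s: 5.45
tcp_pos: [0.4702, 0.2225, 0.0688]
eef_rot: [-180.0, -0.1, 10.5]
contact_force: [-0.8, 2.7, 5.7]
gripper_width: 0.0101
```

```bash
python3 -m inch '0 -.0005 -.0005 0 0 0 0;0 -.0005 -.0003 0 0 0 0;0 0 0 0 0 0 0;0 0 0 0 0 0 0'
```

```text
time_s: 5.78
tcp_pos: [0.4692, 0.2226, 0.069]
eef_rot: [180.0, 0.1, 10.4]
contact_force: [0.3, 1.4, -0.2]
gripper_width: 0.0096
```

```bash
python3 -m inch '0 0 0 0 0 0 0;0 0 0 0 0 0 0;0 0 -.005 0 0 0 0;0 0 -.01 0 0 0 0;0 0 -.01 0 0 0 0;0 0 -.015 0 0 0 0;0 0 -.025 0 0 0 0;0 0 -.03 0 0 0 0;0 0 -.03 0 0 0 0;0 0 -.015 0 0 0 0;0 0 0 0 0 0 0' 25
python3 - <<'E'
from h import *
im=r.capture("side"); cv2.imwrite("pics/side3.png",im[...,::-1])
E
```

```text
time_s: 6.7
tcp_pos: [0.4712, 0.2239, 0.2148]
eef_rot: [-179.8, -0.4, 10.5]
contact_force: [-0.1, -0.7, 0.1]
gripper_width: 0.0099
```

View pics/side3.png

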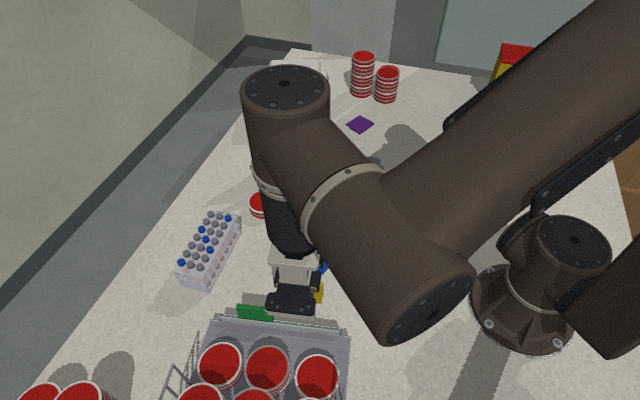

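```bash
python3 -m inch '-.002 .0379 0 0 0 0 0;-.002 .0379 0 0 0 0 0;-.002 .0379 0 0 0 0 0;-.002 .0379 0 0 0 0 0;-.002 .0379 0 0 0 0 0;-.002 .0379 0 0 0 0 0;-.002 .0379 0 0 0 0 0;-.002 .0379 0 0 0 0 0;-.002 .0379 0 0 0 0 0;-.002 .0379 0 0 0 0 0;-.002 .0379 0 0 0 0 0;-.002 .0379 0 0 0 0 0;-.002 .0379 0 0 0 0 0;-.002 .0379 0 0 0 0 0;0 0 0 0 0 0 0;0 0 0 0 0 0 0'
python3 - <<'E'
from h import *
for n in("top","side"): cv2.imwrite(f"pics/{n}4.png",r.capture(n)[...,::-1])
E
```

```text
time_s: 8.08
tcp_pos: [0.5368, -0.3056, 0.2078]
eef_rot: [-179.9, 0.2, 10.2]
contact_force: [0.2, 0.1, -0.4]
gripper_width: 0.0097
```

View pics/side4.png

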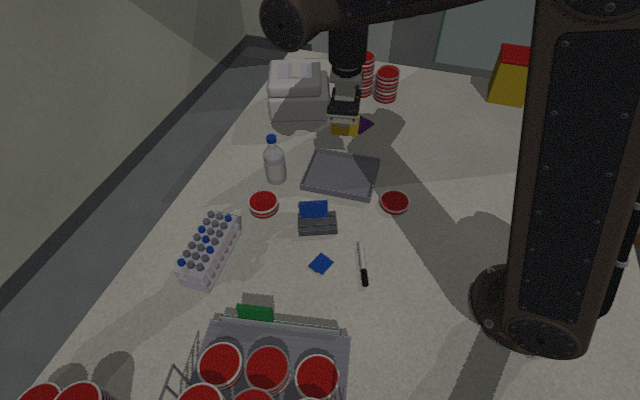

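View pics/top4.png

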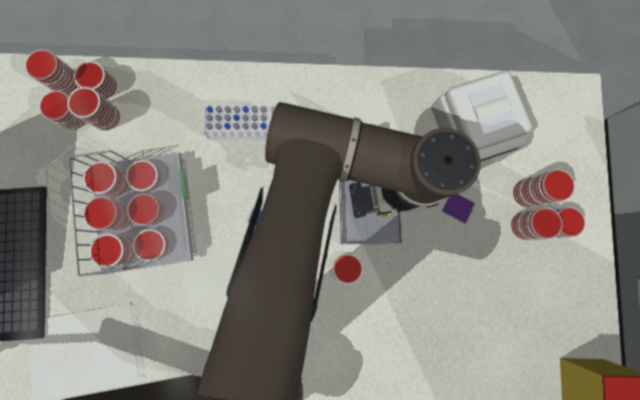

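```bash
python3 -m inch '0 0 .035 0 0 0 0;0 0 .035 0 0 0 0;0 0 .03 0 0 0 0;0 0 .025 0 0 0 0;0 0 .02 0 0 0 0;0 0 .01 0 0 0 0;0 0 .006 0 0 0 0;0 0 0 0 0 0 0'
python3 - <<'E'
from fit import *
np.set_printoptions(precision=2,suppress=True)
ob=obs("side",(320,100,50,40),'y'); 
T=np.array([.5368,-.3056,.2078]); P=holder([T[0],T[1],np.radians(100.2),0],T[2]-.038,.024)
print(proj("side",P)); print(proj("side",holder([T[0],T[1],np.radians(100.2),0],T[2]-.038,0)))
im=cv2.imread("pics/side4.png")[90:150,315:385]; cv2.imwrite("pics/s4z.png",cv2.resize(im,None,fx=10,fy=10,interpolation=0))
E
```

```text
time_s: 8.85
tcp_pos: [0.5379, -0.3029, 0.0479]
eef_rot: [-180.0, 0.1, 10.5]
contact_force: [-0.6, -0.3, 0.2]
gripper_width: 0.0102
[[330.91 124.23]
 [331.03 110.8 ]
 [358.87 126.42]
 [359.89 112.96]
 [330.48 126.39]
 [330.59 112.95]
 [358.6  128.61]
 [359.62 115.14]]
[[330.86 130.91]
 [331.03 110.8 ]
 [358.36 133.11]
 [359.89 112.96]
 [330.43 133.08]
 [330.59 112.95]
 [358.1  135.3 ]
 [359.62 115.14]]
```

View pics/s4z.png

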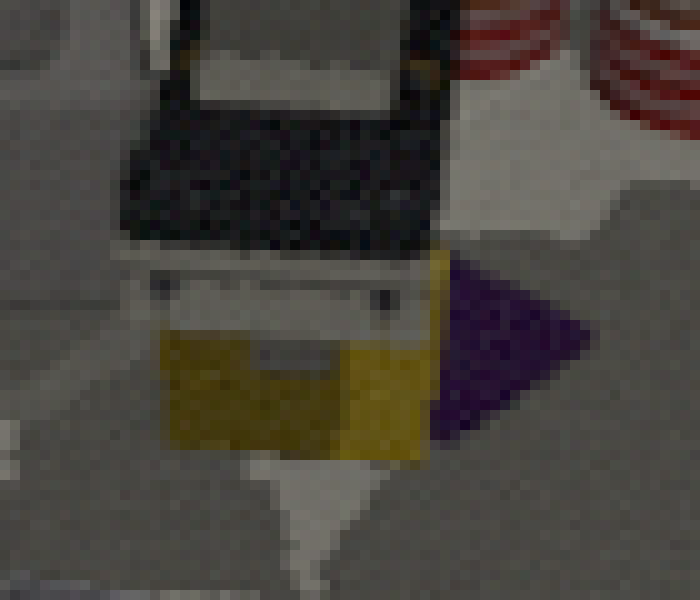

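```bash
python3 -m inch '0 0 .003 0 0 0 0;0 0 .002 0 0 0 0;0 0 0 0 0 0 0;0 0 0 0 0 0 .4;0 0 0 0 0 0 .4;0 0 0 0 0 0 .4;0 0 0 0 0 0 .4;0 0 0 0 0 0 .4'; python3 -m inch '0 0 -.01 0 0 0 .4;0 0 -.02 0 0 0 .4;0 0 -.03 0 0 0 .4;0 0 -.04 0 0 0 .4;0 0 -.04 0 0 0 .4;0 0 -.02 0 0 0 .4;0 -.03 0 0 0 0 .4;0 -.04 0 0 0 0 .4;0 -.04 0 0 0 0 .4;0 -.04 0 0 0 0 .4;0 -.04 0 0 0 0 .4;0 0 0 0 0 0 .4'
python3 - <<'E'
from h import *
for n in("top","side"): cv2.imwrite(f"pics/{n}5.png",r.capture(n)[...,::-1])
E
```

```text
time_s: 9.52
tcp_pos: [0.5383, -0.3039, 0.0436]
eef_rot: [180.0, -0.0, 10.4]
contact_force: [-0.8, 0.4, 0.1]
gripper_width: 0.0333
time_s: 10.52
tcp_pos: [0.5028, -0.1121, 0.2047]
eef_rot: [-179.9, -0.1, 10.7]
contact_force: [-1.0, -0.2, -0.6]
gripper_width: 0.0354
```

View pics/side5.png

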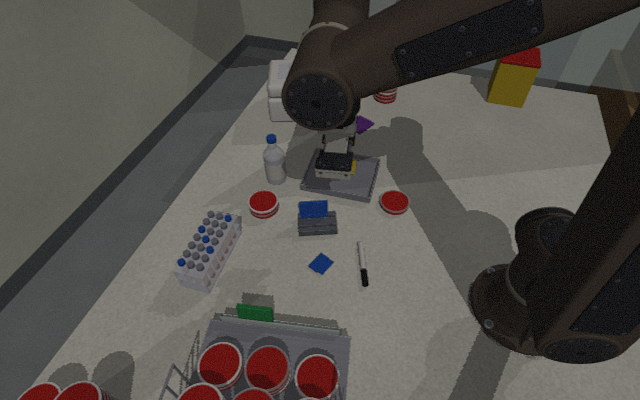

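View pics/top5.png

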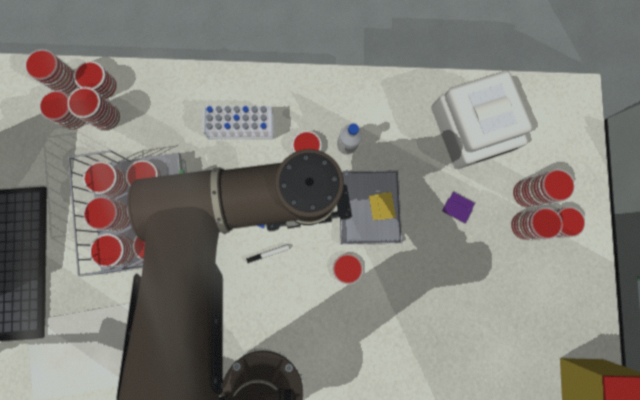

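```bash
python3 -m inch '0 0 0 0 0 -.096 .42;0 0 0 0 0 -.096 .42;.0307 .0074 0 0 0 0 .42;.0307 .0074 0 0 0 0 .42;0 0 .03 0 0 0 .42;0 0 .035 0 0 0 .42;0 0 .025 0 0 0 .42;0 0 0 0 0 0 .42;0 0 0 0 0 0 .42'
python3 - <<'E'
from h import *
for n in("top","side"): cv2.imwrite(f"pics/{n}6.png",r.capture(n)[...,::-1])
E
```

```text
time_s: 11.37
tcp_pos: [0.5658, -0.1096, 0.1127]
eef_rot: [-180.0, 0.2, 21.4]
contact_force: [0.2, -0.1, 1.0]
gripper_width: 0.0365
```

View pics/side6.png

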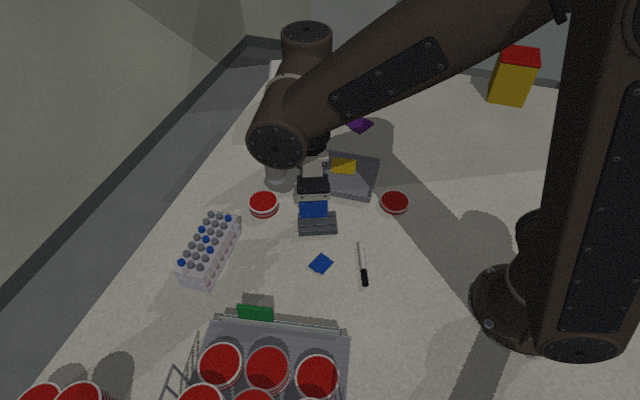

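View pics/top6.png

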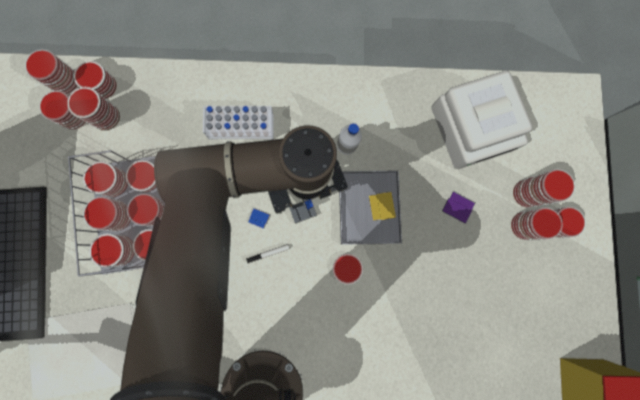

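```bash
python3 -m inch '.001 -.006 .02 0 0 0 .42;0 0 .02 0 0 0 .42;0 0 .015 0 0 0 .42;0 0 .01 0 0 0 .42;0 0 .006 0 0 0 .42;0 0 0 0 0 0 .42;0 0 0 0 0 0 .42'; python3 -m inch '0 0 0 0 0 0 0;0 0 0 0 0 0 0;0 0 0 0 0 0 0;0 0 0 0 0 0 0;0 0 0 0 0 0 0;0 0 0 0 0 0 0;0 0 0 0 0 0 0' 8
```

```text
time_s: 12.05
tcp_pos: [0.5658, -0.1024, 0.0434]
eef_rot: [180.0, -0.1, 21.4]
contact_force: [0.3, -0.0, 0.8]
gripper_width: 0.0368
time_s: 12.63
tcp_pos: [0.5654, -0.1027, 0.0426]
eef_rot: [180.0, -0.0, 21.5]
contact_force: [0.7, -4.0, 1.1]
gripper_width: 0.0103
```

```bash
python3 -m inch '0 .0005 0 0 0 0 0;0 .0005 0 0 0 0 0;0 0 0 0 0 0 0;0 0 0 0 0 0 0'; python3 -m inch '0 .0005 0 0 0 0 0;0 .0005 0 0 0 0 0;0 0 0 0 0 0 0;0 0 0 0 0 0 0'
```

```text
time_s: 12.97
tcp_pos: [0.5656, -0.1032, 0.0425]
eef_rot: [180.0, -0.0, 21.4]
contact_force: [-0.3, -2.2, 3.2]
gripper_width: 0.0099
time_s: 13.3
tcp_pos: [0.5657, -0.1037, 0.0425]
eef_rot: [-180.0, -0.0, 21.4]
contact_force: [-1.3, 2.7, 4.9]
gripper_width: 0.0098
```

```bash
python3 -m inch '0 -.0004 -.0003 0 0 0 0;0 0 0 0 0 0 0;0 0 0 0 0 0 0;0 0 -.003 0 0 0 0;0 0 -.006 0 0 0 0;0 0 -.01 0 0 0 0;0 0 -.02 0 0 0 0;0 0 -.03 0 0 0 0;0 0 -.035 0 0 0 0;0 0 -.035 0 0 0 0;0 0 -.02 0 0 0 0;0 0 -.01 0 0 0 0;0 0 0 0 0 0 0;0 0 0 0 0 0 0' 45
python3 - <<'E'
from h import *
for n in("top","side"): cv2.imwrite(f"pics/{n}7.png",r.capture(n)[...,::-1])
s=r.get_state(); print(s['tcp_pos'],s['eef_rot'])
im=cv2.imread("pics/side7.png")[110:200,270:370]; cv2.imwrite("pics/s7z.png",cv2.resize(im,None,fx=6,fy=6,interpolation=0))
E
```

```text
time_s: 14.47
tcp_pos: [0.5652, -0.1037, 0.2115]
eef_rot: [-180.0, -0.0, 21.4]
contact_force: [0.1, -0.4, -1.9]
gripper_width: 0.0097
[ 0.56455541 -0.10374058  0.20995607] [-1.79933914e+02  1.45316673e-01  2.14230553e+01]
```

View pics/side7.png

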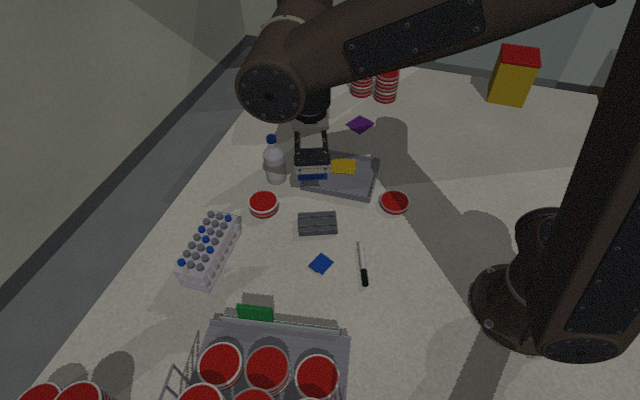

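View pics/s7z.png

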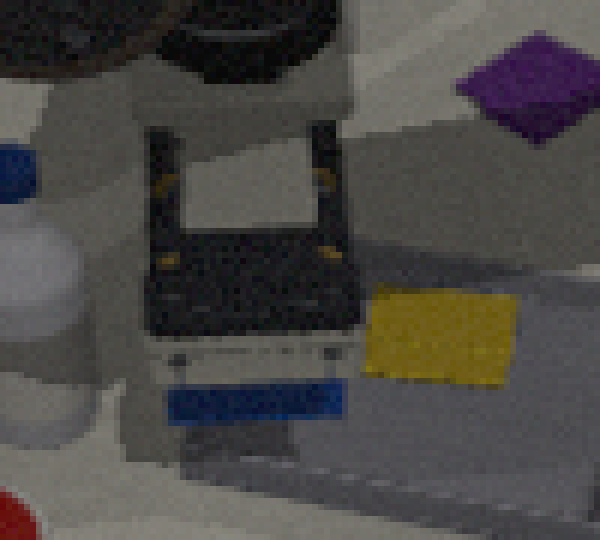

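Run:
```python
from fit import *
np.set_printoptions(precision=2,suppress=True)
T=np.array([.5648,-.1037,.2108])
for hz in(.038,):
  P=holder([T[0],T[1],np.radians(111.4),0],T[2]-hz,0.0); Q=P.copy()
  Y=np.array([-np.sin(np.radians(111.4)),np.cos(np.radians(111.4)),0])
  c=proj("side",np.array([P[4]+Y*.002,P[6]-Y*.002,holder([T[0],T[1],np.radians(111.4),0],T[2]-hz,.024)[4],holder([T[0],T[1],np.radians(111.4),0],T[2]-hz,.024)[6]]))
  print(c, c[:2].mean(0))
im=cv2.imread("pics/side7.png").astype(int)
m=(im[...,0]-im[...,2]>40)
for y in range(172,184): 
    xs=np.where(m[y,285:345])[0]+285; print(y,xs.min() if len(xs) else 0,xs.max() if len(xs) else 0,len(xs))
im=cv2.imread("pics/side4.png").astype(int); m=(im[...,2]-im[...,0]>35)
for y in range(122,138): 
    xs=np.where(m[y,320:370])[0]+320; print('y',y,xs.min() if len(xs) else 0,xs.max() if len(xs) else 0,len(xs))
T=np.array([.5368,-.3056,.2078]);a=np.radians(100.2);Y=np.array([-np.sin(a),np.cos(a),0]);P=holder([T[0],T[1],a,0],T[2]-.038,0.0);print(proj("side",np.array([P[4]+Y*.002,P[6]-Y*.002])))
```

```text
[[297.64 179.79]
 [327.27 178.36]
 [296.29 173.13]
 [328.06 171.62]] [312.45 179.07]
172 0 0 0
173 325 326 2
174 322 326 5
175 300 326 22
176 299 326 22
177 299 326 20
178 298 326 21
179 300 322 23
180 298 302 5
181 0 0 0
182 0 0 0
183 0 0 0
y 122 358 358 1
y 123 331 358 3
y 124 331 358 15
y 125 331 358 19
y 126 331 358 19
y 127 331 358 22
y 128 332 358 27
y 129 332 358 27
y 130 332 357 26
y 131 332 357 26
y 132 332 357 26
y 133 332 357 26
y 134 332 357 26
y 135 345 357 13
y 136 356 356 1
y 137 0 0 0
[[331.12 133.13]
 [357.4  135.25]]
```

```bash
python3 -m inch '0 0 0 0 0 .096 0;0 0 0 0 0 .096 0;-.004 -.0376 0 0 0 0 0;-.004 -.0376 0 0 0 0 0;-.004 -.0376 0 0 0 0 0;-.004 -.0376 0 0 0 0 0;-.004 -.0376 0 0 0 0 0;-.004 -.0376 0 0 0 0 0;-.004 -.0376 0 0 0 0 0;-.004 -.0376 0 0 0 0 0;-.004 -.0376 0 0 0 0 0;0 0 0 0 0 0 0;0 0 0 0 0 0 0;0 0 0 0 0 0 0;0 0 0 0 0 0 0'; python3 -m inch '0 0 0.03 0 0 0 0;0 0 .02 0 0 0 0;0 0 .01 0 0 0 0;0 0 0 0 0 0 0;0 0 0 0 0 0 0;0 0 0 0 0 0 0'
python3 - <<'E'
from h import *
print(r.get_state())
for n in("top","side"): cv2.imwrite(f"pics/{n}8.png",r.capture(n)[...,::-1])
E
```

```text
time_s: 15.82
tcp_pos: [0.4687, 0.2215, 0.2107]
eef_rot: [179.9, 0.1, 10.4]
contact_force: [0.6, -0.6, -0.1]
gripper_width: 0.0095
time_s: 16.32
tcp_pos: [0.4698, 0.2225, 0.1528]
eef_rot: [-180.0, -0.1, 10.4]
contact_force: [-0.4, -0.7, 0.4]
gripper_width: 0.0099
{'time_s': 16.3167, 'joints': array([ 4.70191510e+01,  9.52592559e+00, -2.47895421e+01,  3.62840232e-02,
       -5.56018255e+01,  5.33722573e+01]), 'qd': array([ 0.35393726, -0.51780979,  0.25860739, -0.10095841,  0.19204164,
       -0.10830954]), 'joint_torque': array([-1.22114997e-01, -3.88188672e+01,  2.54347104e+01,  6.05594650e+00,
        6.61339564e-02,  2.31549224e-03]), 'tcp_pos': array([0.4698062 , 0.2225203 , 0.15281014]), 'eef_rot': array([-1.79974710e+02, -8.42499666e-02,  1.04118664e+01]), 'contact_force': array([-0.38987318, -0.7267539 ,  0.44536067]), 'moment': array([-0.03315515, -0.04108481,  0.04399263]), 'gripper_width': 0.00993402930721406}
```

View pics/side8.png

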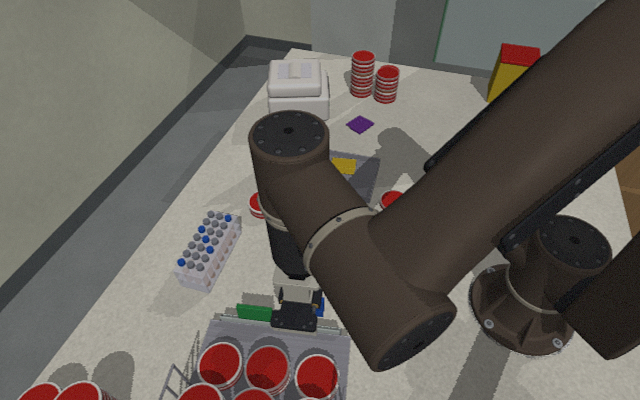

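```bash
python3 -m inch '-.001 .0008 .02 0 0 0 0;0 0 .02 0 0 0 0;0 0 .01 0 0 0 0;0 0 0 0 0 0 0;0 0 .003 0 0 0 0;0 0 .003 0 0 0 0;0 0 .003 0 0 0 0;0 0 0 0 0 0 0'; python3 -m inch '0 0 .003 0 0 0 0;0 0 .003 0 0 0 0;0 0 0 0 0 0 0;0 0 0 0 0 0 0'
```

```text
time_s: 17.08
tcp_pos: [0.4681, 0.2217, 0.0928]
eef_rot: [-180.0, -0.0, 10.4]
contact_force: [0.6, 0.1, -1.1]
gripper_width: 0.0096
time_s: 17.42
tcp_pos: [0.468, 0.2214, 0.0865]
eef_rot: [180.0, 0.0, 10.4]
contact_force: [-0.3, 0.3, -0.0]
gripper_width: 0.0098
```

```bash
python3 -m inch '0 0 .002 0 0 0 0;0 0 .002 0 0 0 0;0 0 .002 0 0 0 0;0 0 0 0 0 0 0'; python3 -m inch '0 0 .002 0 0 0 0;0 0 .002 0 0 0 0;0 0 .002 0 0 0 0;0 0 0 0 0 0 0;0 0 0 0 0 0 0'
```

```text
time_s: 17.75
tcp_pos: [0.4687, 0.2224, 0.0815]
eef_rot: [-179.9, -0.1, 10.5]
contact_force: [-1.0, 1.7, -0.7]
gripper_width: 0.0095
time_s: 18.17
tcp_pos: [0.4684, 0.2224, 0.0742]
eef_rot: [-179.9, -0.0, 10.4]
contact_force: [0.3, 6.3, -2.1]
gripper_width: 0.0097
```

```bash
python3 -m inch '0 -.0008 0 0 0 0 0;0 0 0 0 0 0 0;0 0 0 0 0 0 0'; python3 -m inch '0 0 .001 0 0 0 0;0 0 .001 0 0 0 0;0 0 .001 0 0 0 0;0 0 0 0 0 0 0'
```

```text
time_s: 18.42
tcp_pos: [0.4678, 0.2223, 0.0743]
eef_rot: [180.0, 0.0, 10.4]
contact_force: [0.5, 3.8, -1.3]
gripper_width: 0.01
time_s: 18.75
tcp_pos: [0.4679, 0.2223, 0.0715]
eef_rot: [-180.0, 0.0, 10.4]
contact_force: [1.0, 3.5, -1.1]
gripper_width: 0.0098
```

```bash
python3 -m inch '0 -.0007 0 0 0 0 0;0 0 0 0 0 0 0;0 0 0 0 0 0 0'; python3 -m inch '0 0 .001 0 0 0 0;0 0 .001 0 0 0 0;0 0 0 0 0 0 0;0 0 0 0 0 0 0'; python3 -m inch '0 0 .0005 0 0 0 0;0 0 .0005 0 0 0 0;0 0 0 0 0 0 0;0 0 0 0 0 0 0'
```

```text
time_s: 19.0
tcp_pos: [0.4675, 0.2224, 0.0714]
eef_rot: [180.0, 0.1, 10.4]
contact_force: [-0.1, 1.1, -0.3]
gripper_width: 0.0098
time_s: 19.33
tcp_pos: [0.4676, 0.2227, 0.0695]
eef_rot: [180.0, 0.0, 10.4]
contact_force: [0.3, -0.1, -0.1]
gripper_width: 0.0099
time_s: 19.67
tcp_pos: [0.4678, 0.223, 0.0686]
eef_rot: [180.0, 0.0, 10.4]
contact_force: [0.5, -0.1, -1.0]
gripper_width: 0.0098
```

Lateral force is now near zero. I'll carry on down until it touches the floor.

```bash
python3 -m inch '0 0 .0005 0 0 0 0;0 0 .0005 0 0 0 0;0 0 0 0 0 0 0;0 0 0 0 0 0 0'; python3 -m inch '0 0 .0005 0 0 0 0;0 0 0 0 0 0 0;0 0 0 0 0 0 0'; python3 -m inch '0 0 .0005 0 0 0 0;0 0 0 0 0 0 0;0 0 0 0 0 0 0'
```

```text
time_s: 20.0
tcp_pos: [0.4678, 0.223, 0.0684]
eef_rot: [180.0, -0.0, 10.5]
contact_force: [-3.8, -1.4, 8.6]
gripper_width: 0.0094
time_s: 20.25
tcp_pos: [0.4678, 0.223, 0.0684]
eef_rot: [-180.0, -0.0, 10.5]
contact_force: [-5.3, -1.6, 13.2]
gripper_width: 0.0096
time_s: 20.5
tcp_pos: [0.4679, 0.223, 0.0684]
eef_rot: [-180.0, -0.0, 10.5]
contact_force: [-6.4, -2.5, 18.8]
gripper_width: 0.0095
```

```bash
python3 -m inch '-.0004 0 -.0008 0 0 0 0;0 0 0 0 0 0 0;0 0 0 0 0 0 0;0 0 0 0 0 0 0'
python3 - <<'E'
from h import *
for n in("top","side"): cv2.imwrite(f"pics/{n}9.png",r.capture(n)[...,::-1])
im=cv2.imread("pics/side9.png")[250:350,200:360]; cv2.imwrite("pics/s9z.png",cv2.resize(im,None,fx=5,fy=5,interpolation=2))
im=cv2.imread("pics/top9.png")[140:270,90:270]; cv2.imwrite("pics/t9z.png",cv2.resize(im,None,fx=4,fy=4,interpolation=2))
print(r.get_state()['contact_force'],r.get_state()['moment'])
E
```

```text
time_s: 20.83
tcp_pos: [0.4676, 0.2231, 0.0684]
eef_rot: [-180.0, -0.0, 10.5]
contact_force: [-3.5, -0.8, 11.0]
gripper_width: 0.01
[-3.05110804 -0.65122714 11.48556938] [-0.42463927  1.34253812 -0.01034869]
```

View pics/s9z.png

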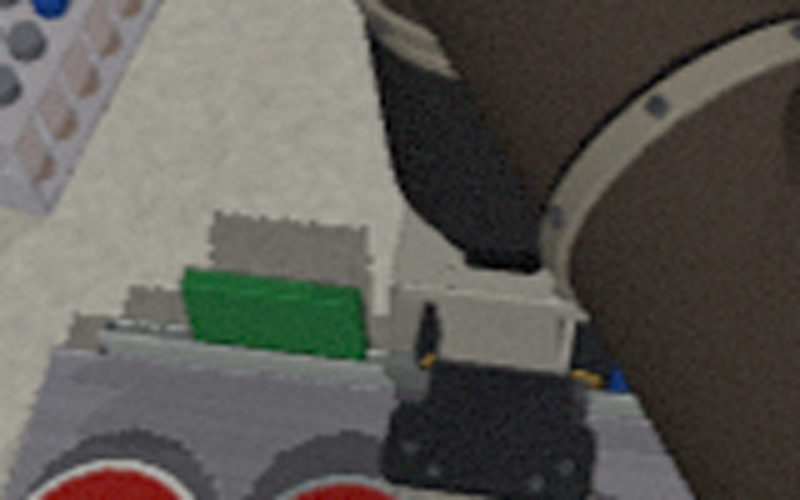

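View pics/t9z.png

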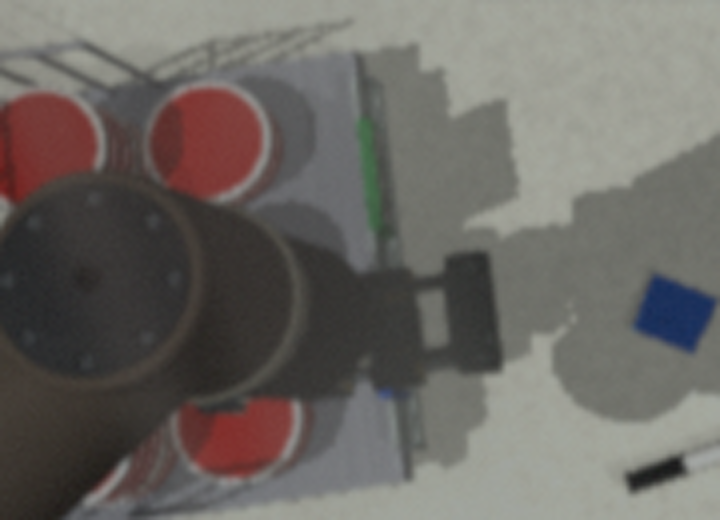

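```bash
python3 -m inch '-.0003 0 0 0 0 0 0;0 0 0 0 0 0 0;0 0 0 0 0 0 0;0 0 0 0 0 0 0;0 0 0 0 0 0 0;0 0 0 0 0 0 0'
```

```text
time_s: 21.43
tcp_pos: [0.4676, 0.2231, 0.0684]
eef_rot: [-180.0, -0.1, 10.5]
contact_force: [-3.0, -1.1, 10.0]
gripper_width: 0.0098
```

```bash
python3 -m inch '0 0 .0001 0 0 0 0;0 0 0 0 0 0 0;0 0 0 0 0 0 0;0 0 0 0 0 0 0'; python3 -c "
from plant import r
print(r.get_state()['contact_force']); print(r.close_job())"
```

```text
time_s: 21.77
tcp_pos: [0.4676, 0.2231, 0.0684]
eef_rot: [-180.0, -0.1, 10.5]
contact_force: [-2.4, -2.5, 11.4]
gripper_width: 0.0098
[-2.36813475 -2.5042368  11.42762685]
the job is handed in; nothing more can be done
None
```

The label is changed and the job was handed in at about 21.8 s, with the blue holder still gripped and pressed into the rail. The yellow holder came up out of the rail at place_b and lies in the tray. The blue holder was taken from the stand and pushed into the same place, card outwards.

**Seating and press:** Downward force came on sharply at a tool height of 68.4 mm. That matches a foot on the 30 mm rail floor, going by the height at which I gripped it in the stand. It was upright to about 0.1° and held at 45 N. The last reading showed 11.4 N downward, with about 3.5 N of sideways force left.

**Surroundings:** The last pictures show green in its place and nothing near the rack disturbed. The small blue piece, the purple piece and the dishes stayed where they were in the views I had. The arm hid part of both views, so only one end of the seated blue holder was visible. I took no picture after handing in.

**Disagreements:** The two cameras disagreed by 5–9 mm in y near the rack, so I found the position across the rail by feel when gripping yellow. Along the rail I relied on the pictures, so the blue holder is centred on place_b to within about 2 mm.

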